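# Make up the oil kit and the drawing kit

## Task

Make up the two course kits from the stock on the front of the grey panels. Oil kit: stand the taller bottle and the dipper upright in their own wells in the wooden carrier, setting the glass bottle down gently. Drawing kit: lay the charcoal stick in the two notched rests of the wooden box and the eraser flat on the felt beside them, then close the box with its lid, fully seated; leave the smaller bottle and the sanding block where they stand.

Things in the scene. Friction and masses are not known exactly. Their poses are not given: they have to be found in the camera images.
- carrier: Fixed pale wooden block on a grey panel (top 24 mm above the table), 94 (x) x 164 (y) x 22 mm high, with two round wells. Origin: centre of its underside; y along its length, z up. Deep well for the taller bottle: 70 mm wide, at x 0, y -34 mm, floor 6 mm above the underside (16 mm deep). Shallow well for the dipper: 60 mm wide, at x 0, y +42 mm, floor 16 mm above the underside (6 mm deep).
- drawing_box: Fixed open box on a grey panel, 116 (x) x 136 (y) x 44 mm, walls 6, felt floor at z 6. Origin: centre of underside; y along the longer side. Two rests 8 mm thick at x -26 and +26; notches at y -32, bottom 13 mm wide at z 19, flaring to 28 mm at z 25; fingers up to 40 mm wide fit down between the rests. Stick lies across both, along x, centred at x 0. Eraser's bare felt: y -3 to 62, x -52 to 52 mm.
- box_lid: Loose wooden lid: panel 116 (x) x 136 (y) x 6 mm; below it a block 94 x 114 x 8 mm that drops into the box mouth (5 mm play all round); on top a dark bar handle 16 (x) x 70 (y) x 22 mm high. Origin: centre of the block's underside; panel top at z 14, handle top z 36. A half turn makes no difference. Seated, its origin is 36 mm above the box's underside, centred.
- tall_bottle: Taller bottle (amber, black cap) at the front of a grey panel, 24 mm above the table like all loose things; 180 g (a like bottle far back by the lamp is not meant): body a cylinder 58 mm across up to 123 mm high, cap 28 mm across, 139 mm high in all; stands upright. Origin: centre of its underside, z up. Grasp the body.
- small_bottle: Smaller bottle (clear glass, black cap), 52 mm across, 114 mm high. Not wanted: leave it standing. Origin: centre of its underside, z up.
- dipper: Pale round metal oil cup (dipper) at the front of a grey panel (not the cups far back), 48 mm across at its belly, 25 mm high, 50 g. Origin: centre of its underside, z up. Grasp it across the belly.
- charcoal_stick: Black charcoal stick, 11 x 85 x 11 mm, 10 g, lying on a grey panel. Origin: centre of its underside; y along the stick, z up.
- gum_eraser: Grey eraser, 24 (x) x 42 (y) x 13 mm high, 20 g, lying flat. Origin: centre of its underside; y along its length, z up.
- sanding_block: Wooden sanding block, 45 (x) x 75 (y) x 30 mm high. Not wanted: leave it lying. Origin: centre of its underside; y along its length, z up.

How it is judged:
At the end, for the whole second after the job is handed in: Bottle and dipper upright on the floors of their wells (10 mm), charcoal in both notches (13 mm along, 8 mm across, 0.15 rad), eraser flat on the felt half, lid seated on the box (8 mm, 3 mm in height), smaller bottle and sanding block within 30 mm of their places, all at rest (x of tall_bottle in the frame of carrier between -0.01 and 0.01 m and y of tall_bottle in the frame of carrier between -0.044 and -0.024 m and z of tall_bottle in the frame of carrier between 0.002 and 0.01 m and angle between each of tall_bottle, dipper, gum_eraser, small_bottle's own z axis and vertical below 0.1 rad and x of dipper in the frame of carrier between -0.01 and 0.01 m and y of dipper in the frame of carrier between 0.032 and 0.052 m and z of dipper in the frame of carrier between 0.012 and 0.02 m and x of charcoal_stick in the frame of drawing_box between -0.013 and 0.013 m and y of charcoal_stick in the frame of drawing_box between -0.04 and -0.024 m and z of charcoal_stick in the frame of drawing_box between 0.015 and 0.023 m and angle between the y axis of charcoal_stick and the x axis of drawing_box, either way round below 0.15 rad and x of gum_eraser in the frame of drawing_box between -0.05 and 0.05 m and y of gum_eraser in the frame of drawing_box between -0.003 and 0.062 m and z of gum_eraser in the frame of drawing_box between 0.002 and 0.01 m and x of box_lid in the frame of drawing_box between -0.008 and 0.008 m and y of box_lid in the frame of drawing_box between -0.008 and 0.008 m and z of box_lid in the frame of drawing_box between 0.033 and 0.039 m and angle between box_lid's own z axis and vertical below 0.05 rad and angle between the y axis of box_lid and the y axis of drawing_box, either way round below 0.12 rad and linear speed of each of tall_bottle, dipper, charcoal_stick, gum_eraser, box_lid below 0.02 m/s and distance of each of small_bottle, sanding_block from where it was at the start of the episode below 0.03 m); the robot touches nothing.
It fails at once if the taller bottle is tipped over (angle between tall_bottle's own z axis and vertical above 0.6 rad).
It fails at once if the smaller bottle is knocked over (angle between small_bottle's own z axis and vertical above 0.5 rad).
It fails at once if the smaller bottle or the sanding block is moved (distance of any of small_bottle, sanding_block from where it was at the start of the episode above 0.04 m).
It fails at once if the glass bottle is banged down on the carrier (over 60 N) (contact force between tall_bottle and carrier above 60 N).
It also fails if it takes over 138 s, if anything falls off the work surface, if the arm or the gripper's body presses on something with over 40 N, if the wrist force passes 120 N, or if a joint passes its speed limit or range.

## Robot

A 6-joint arm with a two-finger parallel gripper is mounted at the origin on a cart in front of the work surface, level with it; the furniture and walls round the work are solid. World frame = base frame: x ahead of the robot, y to its left, z up, the work surface at z = 0. Lengths are in m, angles in rad, forces in N, time in s.
With the tool pointing down it reaches from about 0.3 to 0.875 m from the base axis. Payload 6.4 kg.
Tool frame: the origin (TCP) lies midway between the tips of the shut fingers; the grasp point (between the pads) lies 19 mm behind it; z points along the fingers, y is the line along which they close (so a half turn about z gives the same grasp; the last joint's range is limited). The gripper opens to 85 mm and grips with 20 to 120 N. Pads are 22 mm wide; open, the fingers measure 114 mm over their backs; the gripper's body (76 mm by 85 mm) begins 54 mm behind the grasp point. The pads swing forward as they close: fully open they stand 13 mm farther back than shut.
Start: joints at [-1.327, 0.181, 1.607, -0, 1.354, -0.206], TCP at [0.25, -0.518, 0.205] pointing down, gripper open.
Joint ranges: [-2.99, 2.99], [-0.89, 2.07], [0.3, 2.58], [-1.14, 4.28], [0, 2.63], [-3.12, 3.12]. Speed limits (rad/s): [2.57, 2.57, 3.01, 3.14, 3.14, 3.14].

## Interface

Orientations are given as a unit quaternion [w, x, y, z].
In Python, from bench import ctrl gives the robot as it stands.
- The arm moves only by the tool drive_tool, never from a script. Its argument "plan" is a list that holds one entry, the list of rows, each a list of 4 numbers: the shift along the tool's x, y, z scaled (see below), then the turn about the tool's z scaled (see below). In form: [[[x, y, z, roll], ...]]. A call has 1 to 12 rows; each row is the pose to reach, as a shift and turn from the pose commanded when the call began, along the tool's axes at that moment, turning the shorter way round; what a row does not reach only later rows make up. The controller multiplies each number of a shift by 400 mm and each number of a turn by 180 degrees. A row lasts 1/12 s, in which the tool goes at most 41.7 mm and 7.16 degrees, less where a joint would pass 70% of its speed; a pose out of reach is approached as far as the arm can. A call with a number of a shift or a turn outside -1 to 1 is refused whole. A call with a gripper value outside its range is refused whole. "jaw" is the closure, from 0 (fully open) to 1 (shut), set as the call begins (left out, the last holds). The fingers move at their own pace and stop on an object; the grip force is fixed at half the most. Time passes only in rows, so rows that repeat a pose let the fingers close. It gives the time, the measured TCP pose, the force, the opening and the grip force at its end, in the units of the state.
- ctrl.get_obs(): the state, without advancing time (a new reading comes with each control period).
- ctrl.camera(name): name is "side" or "top"; returns (picture, depth): 420x560x3 uint8, red, green, blue; 420x560 float32, m along the optical axis (not along the pixel's ray), 0 where there is no reading.
- ctrl.camera_info(name): a dict with "camera_matrix" (3x3 intrinsics, pixels), "D" ([k1, k2, p1, p2, k3] as OpenCV has them; the pictures are not rectified), "R" (3x3) and "t" (3): a world point X has camera coordinates R X + t. Camera axes: x right, y down, z forward; pixel columns grow to the right and rows downward; lengths in m; the calibration is good to about 2 mm. A picture is of the moment at which its call begins. camera_info takes no time and is no camera call.
- ctrl.hand_in(): hands the job in; it is judged then, once.
The state is a dict: "time_s": time; "q": joint angles; "dq": joint speeds; "joint_efforts": joint torques, N m; "eef_pos": TCP position; "eef_rot": TCP orientation; "wrist_force": force on the tool from outside, world axes, zero at the start; "torque": the same for the moment, N m; "opening": opening from 0.0 (shut) to 1.0 (fully open); "grasp_force": force on a finger pad.
Only numpy, scipy, OpenCV 4.12 (cv2) and the standard library are available. Lean on these libraries where they do the work, as an engineer would, in place of code of your own. Each camera call takes 0.05 s, during which the arm holds its last target. There are 200 camera calls.

## Working session

There is one attempt and no reset: what is moved stays moved. The work goes in short steps, Python scripts to look and compute and a tool call to move; the robot and the scene stay as the last step left them, time stands still between calls to the robot, and variables do not carry over. Pictures are saved under pics/ and viewed, at most 14 in all, crops included, and the job is handed in when it is done.

Besides the shell and the picture viewer there is one more tool, called after "Call:" in YAML: its name, and indented under it one key for each argument. drive_tool: Moves the arm, as the interface text tells. Its arguments: {"type":"object","properties":{"plan":{"type":"array"},"jaw":{"type":"number"}},"required":["plan"]}

```bash
ls; mkdir -p pics; cat > h.py <<'E'
import numpy as np, cv2
from bench import ctrl
def snap(n,f):
    p,d=ctrl.camera(n); cv2.imwrite(f'pics/{f}.png',p[:,:,::-1]); np.save(f'pics/{f}.npy',d); return p,d
def ray(n,uv):
    c=ctrl.camera_info(n); K=np.array(c['camera_matrix']);R=np.array(c['R']);t=np.array(c['t'])
    u=cv2.undistortPoints(np.array(uv,float).reshape(-1,1,2),K,np.array(c['D'])).reshape(-1,2)
    return -R.T@t, np.c_[u,np.ones(len(u))]@R
def onz(n,uv,z):
    o,r=ray(n,uv); return o+r*((z-o[2])/r[:,2])[:,None]
def cloud(n,d):
    h,w=d.shape; uv=np.stack(np.meshgrid(np.arange(w),np.arange(h)),-1).reshape(-1,2)
    o,r=ray(n,uv); return (o+r*d.reshape(-1,1)).reshape(h,w,3)
E
python3 - <<'E'
from h import *
for n in('top','side'):
    snap(n,n+'0'); c=ctrl.camera_info(n); print(n,-np.array(c['R']).T@c['t'],np.array(c['R']),c['camera_matrix'])
o=ctrl.get_obs(); print(o)
E
```

```text
pics
top [0.45235913 0.14586594 0.92557124] [[-0.02208333 -0.99974545 -0.00462227]
 [-0.99576679  0.02240759 -0.08914257]
 [ 0.08922345  0.00263414 -0.99600815]] [[397.19035214   0.         273.16124998]
 [  0.         397.19035214 212.11893494]
 [  0.           0.           1.        ]]
side [0.00510487 0.98598049 0.51354221] [[-0.84411829 -0.53611497  0.00671186]
 [-0.22315544  0.33992274 -0.9135941 ]
 [ 0.48750996 -0.77267928 -0.40657197]] [[526.25674103   0.         279.31043026]
 [  0.         526.25674103 200.93358171]
 [  0.           0.           1.        ]]
{'time_s': 0.1, 'q': array([-1.32727269e+00,  1.81491346e-01,  1.60788829e+00,  1.28893090e-06,
        1.35383122e+00, -2.06319795e-01]), 'dq': array([-0.00040106, -0.0008012 , -0.00184553, -0.00058671,  0.00237553,
       -0.0003516 ]), 'joint_efforts': array([ 1.25044789e-04, -4.45877516e+01, -3.52235627e+01, -2.86225104e-04,
        4.14868453e-03,  4.38785861e-06]), 'eef_pos': array([ 0.24989697, -0.51725784,  0.20386999]), 'eef_rot': array([-8.08973884e-04,  9.74811282e-01,  2.23029840e-01, -1.44208500e-05]), 'wrist_force': array([ 0.29971363,  0.04650477, -0.19736551]), 'torque': array([ 0.0125767 ,  0.0112829 , -0.00030221]), 'grasp_force': 0.0, 'opening': 1.001349640533872}
```

View pics/top0.png

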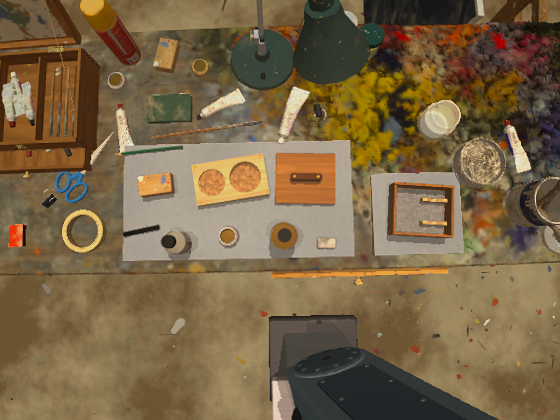

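View pics/side0.png

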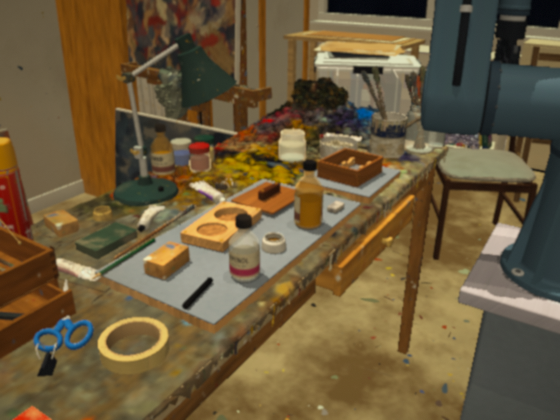

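The top view shows charcoal (141,231), small bottle (175,241), dipper (228,236), tall bottle (284,234), eraser (327,242), sanding block (155,184), carrier (230,180), lid (305,178) and box (422,211). The side view confirms the layout, with the stock in a row along the front of the panels.

```bash
cat >> h.py <<'E'
def seg(C,roi,z0,z1,extra=None):
    u0,v0,u1,v1=roi; S=C[v0:v1,u0:u1]; m=(S[...,2]>z0)&(S[...,2]<z1)
    if extra is not None: m&=extra[v0:v1,u0:u1]
    n,l,s,c=cv2.connectedComponentsWithStats(m.astype(np.uint8))
    k=1+np.argmax(s[1:,4]); return S[l==k]
def rect(P):
    (x,y),(w,h),a=cv2.minAreaRect((P[:,:2]*1000).astype(np.float32))
    if w<h: a+=90; w,h=h,w
    return f'c=({x:.1f},{y:.1f}) {w:.0f}x{h:.0f} longaxis_deg={((a+90)%180)-90:.1f} z={np.median(P[:,2])*1000:.1f} n={len(P)}'
E
python3 - <<'E'
from h import *
p=cv2.imread('pics/top0.png')[:,:,::-1]; C=cloud('top',np.load('pics/top0.npy'))
dark=p.max(2)<60
print('panel z',np.median(C[215:225,190:210,2]),np.median(C[245:250,395:440,2]))
R=dict(sand=((132,165,178,200),.045,.065),carrier=((185,148,275,212),.038,.055),lid=((272,148,340,208),.05+0,.075),handle=((285,165,330,190),.075,.1),
 box=((385,178,460,242),.058,.08),dipper=((214,222,243,250),.036,.06),tallcap=((265,215,305,255),.14,.17),tallbody=((262,212,305,255),.125,.17),smallb=((155,222,195,260),.1,.16),eraser=((312,232,342,254),.030,.045),char=((118,220,165,242),.028,.045))
for k,(r,a,b) in R.items():
    try: P=seg(C,r,a,b); print(k,rect(P))
    except Exception as e: print(k,e)
P=seg(C,R['char'][0],.0,.06,dark); print('chardark',rect(P))
S=C[178:242,385:460]; 
m=(S[...,2]>.040)&(S[...,2]<.054)
n,l,s,c=cv2.connectedComponentsWithStats(m.astype(np.uint8))
for k in range(1,n):
    if s[k,4]>8: print('rest',rect(S[l==k]))
o=ctrl.get_obs(); print(o['eef_pos'])
E
```

```text
panel z 0.022865876126251017 0.02246004395590706
sand c=(600.3,414.0) 75x46 longaxis_deg=-83.8 z=53.0 n=675
carrier c=(607.6,244.2) 165x95 longaxis_deg=-81.9 z=44.3 n=2221
lid c=(607.9,73.5) 67x16 longaxis_deg=88.4 z=57.8 n=230
handle attempt to get argmax of an empty sequence
box c=(528.9,-183.0) 136x116 longaxis_deg=85.1 z=65.9 n=687
dipper c=(479.4,251.1) 43x42 longaxis_deg=88.7 z=42.5 n=187
tallcap c=(476.2,127.1) 26x26 longaxis_deg=41.7 z=161.4 n=163
tallbody c=(476.3,127.2) 30x30 longaxis_deg=-46.5 z=160.9 n=197
smallb c=(468.4,359.5) 37x32 longaxis_deg=-1.5 z=133.9 n=282
eraser c=(460.1,31.1) 41x22 longaxis_deg=88.6 z=35.2 n=189
char c=(498.9,450.8) 84x11 longaxis_deg=-79.1 z=33.0 n=160
chardark c=(497.5,450.1) 83x8 longaxis_deg=-79.6 z=33.0 n=139
rest c=(532.9,-116.2) 115x16 longaxis_deg=3.2 z=46.9 n=103
rest c=(582.0,-163.2) 61x1 longaxis_deg=84.9 z=47.4 n=32
rest c=(527.0,-217.2) 103x62 longaxis_deg=-5.5 z=46.6 n=313
[ 0.24989697 -0.51725784  0.20386999]
```

```bash
cat >> h.py <<'E'
def go(x,y,z,phi):
    """scaled shift/roll from the present pose to world mm x,y,z; phi=world angle of tool x, deg"""
    o=ctrl.get_obs(); w,a,b,c=o['eef_rot']
    from scipy.spatial.transform import Rotation as Ro
    M=Ro.from_quat([a,b,c,w]).as_matrix(); d=M.T@(np.array([x,y,z])/1000-o['eef_pos'])/.4
    cur=np.degrees(np.arctan2(M[1,0],M[0,0])); r=-((phi-cur+180)%360-180)/180
    print('t',round(o['time_s'],2),'at',(o['eef_pos']*1000).round(1),'phi',cur.round(1),'F',o['wrist_force'].round(1),'op',round(o['opening'],3),'g',round(o['grasp_force'],1),'-> x y z roll',d.round(4),round(r,4), 'tilt',np.degrees(np.arccos(-M[2,2])).round(2))
E
python3 - <<'E'
from h import *
p=cv2.imread('pics/top0.png')[:,:,::-1]; C=cloud('top',np.load('pics/top0.npy'))
print('lidpanel',rect(seg(C,(270,145,342,210),.031,.042)))
print('lidhandle',rect(seg(C,(285,165,330,190),.055,.065)))
print('well deep?',rect(seg(C,(225,158,262,195),.02,.034)))
print('well shal?',rect(seg(C,(195,164,228,200),.02,.0405)))
# side check of height offsets
D=cloud('side',np.load('pics/side0.npy')); s=cv2.imread('pics/side0.png')[:,:,::-1]
print('side panel',np.median(D[205:215,170:185,2]) if 0 else D[240,330],'cap',D[165,308],D[217,243])
for k,r,a,b in[('sand',(140,235,195,280),.045,.065),('carrier',(178,195,266,252),.04,.055),('dipper',(258,228,290,256),.036,.06),('eraser',(322,195,350,215),.030,.045),('box',(310,142,390,190),.06,.08),('tall',(292,155,325,232),.155,.175)]:
    print(k,rect(seg(D,r,a,b)))
go(479.4,251,200,90)
E
```

```text
lidpanel c=(608.2,73.3) 135x117 longaxis_deg=88.0 z=36.5 n=2738
lidhandle c=(607.9,73.7) 67x16 longaxis_deg=88.4 z=58.0 n=204
well deep? c=(613.7,210.8) 68x67 longaxis_deg=-27.7 z=29.4 n=704
well shal? c=(602.5,286.3) 58x57 longaxis_deg=-0.9 z=38.8 n=383
side panel [0.42388576 0.12689728 0.00417317] cap [0.47400439 0.13882292 0.16057568] [0.46879276 0.36198017 0.13934778]
sand c=(602.1,411.9) 79x47 longaxis_deg=-86.0 z=55.0 n=759
carrier c=(614.8,206.8) 243x97 longaxis_deg=-81.9 z=46.8 n=1724
dipper c=(481.2,249.6) 46x45 longaxis_deg=84.3 z=43.2 n=335
eraser c=(461.2,29.0) 44x23 longaxis_deg=84.8 z=37.7 n=129
box c=(528.3,-185.0) 143x119 longaxis_deg=85.0 z=65.9 n=533
tall c=(476.6,127.7) 28x26 longaxis_deg=-45.1 z=163.2 n=113
t 0.1 at [ 249.9 -517.3  203.9] phi 25.8 F [ 0.3  0.  -0.2] op 1.001 g 0.0 -> x y z roll [ 1.3518 -1.4801  0.0125] -0.3568 tilt 0.09
```

Call:
drive_tool:
  plan:
    - [[0.676, -0.74, -0.02, -0.18], [0.676, -0.74, -0.02, -0.18], [0.676, -0.74, -0.02, -0.18], [0.676, -0.74, -0.02, -0.18], [0.676, -0.74, -0.02, -0.18], [0.676, -0.74, -0.02, -0.18], [0.676, -0.74, -0.02, -0.18], [0.676, -0.74, -0.02, -0.18], [0.676, -0.74, -0.02, -0.18], [0.676, -0.74, -0.02, -0.18], [0.676, -0.74, -0.02, -0.18], [0.676, -0.74, -0.02, -0.18]]
  jaw: 0

```text
time_s: 1.1
eef_pos: [0.3649, -0.1324, 0.2126]
eef_rot: [0.0, 0.873, 0.488, -0.0]
wrist_force: [-0.8, -0.6, -0.1]
opening: 0.999
grasp_force: 0.0
```

```bash
python3 -c "
from h import *
go(480,250.5,130,90)"
```

```text
t 1.1 at [ 364.9 -132.4  212.6] phi 58.4 F [-0.8 -0.6 -0.1] op 0.999 g 0.0 -> x y z roll [ 0.9661 -0.257   0.2062] -0.1757 tilt 0.02
```

Call:
drive_tool:
  plan:
    - [[0.966, -0.257, 0.0, -0.176], [0.966, -0.257, 0.0, -0.176], [0.966, -0.257, 0.0, -0.176], [0.966, -0.257, 0.0, -0.176], [0.966, -0.257, 0.0, -0.176], [0.966, -0.257, 0.0, -0.176], [0.966, -0.257, 0.0, -0.176], [0.966, -0.257, 0.0, -0.176], [0.966, -0.257, 0.0, -0.176], [0.966, -0.257, 0.0, -0.176], [0.966, -0.257, 0.1, -0.176], [0.966, -0.257, 0.2, -0.176]]

```text
time_s: 2.1
eef_pos: [0.4847, 0.2497, 0.1337]
eef_rot: [0.002, 0.708, 0.707, 0.003]
wrist_force: [0.2, -0.6, -2.3]
opening: 0.997
grasp_force: 0.0
```

```bash
python3 -c "
from h import *
go(480,250.5,29,90)"
```

```text
t 2.1 at [484.7 249.7 133.7] phi 89.9 F [ 0.2 -0.6 -2.3] op 0.997 g 0.0 -> x y z roll [ 0.0015 -0.0135  0.2617] -0.0004 tilt 0.37
```

Call:
drive_tool:
  plan:
    - [[0.0, -0.004, 0.08, 0], [0.0, -0.004, 0.16, 0], [0.0, -0.004, 0.16, 0], [0.0, -0.004, 0.16, 0], [0.0, -0.004, 0.16, 0], [0.0, -0.004, 0.16, 0]]

```text
time_s: 2.6
eef_pos: [0.4821, 0.2488, 0.0713]
eef_rot: [0.001, 0.708, 0.706, 0.002]
wrist_force: [-0.0, -1.1, 0.8]
opening: 0.998
grasp_force: 0.0
```

```bash
python3 -c "
from h import *
go(480,250.5,29,90)"
```

```text
t 2.6 at [482.1 248.8  71.3] phi 89.8 F [-0.  -1.1  0.8] op 0.998 g 0.0 -> x y z roll [ 0.004  -0.0057  0.1057] -0.0011 tilt 0.25
```

Call:
drive_tool:
  plan:
    - [[0.004, -0.005, 0.04, 0], [0.004, -0.005, 0.08, 0], [0.004, -0.005, 0.105, 0], [0.004, -0.005, 0.105, 0], [0.004, -0.005, 0.105, 0], [0.004, -0.005, 0.105, 0], [0.004, -0.005, 0.105, 0], [0.004, -0.005, 0.105, 0]]

```text
time_s: 3.27
eef_pos: [0.4785, 0.2507, 0.0277]
eef_rot: [0.0, 0.708, 0.706, 0.001]
wrist_force: [0.3, 0.0, -1.0]
opening: 0.998
grasp_force: 0.0
```

Call:
drive_tool:
  plan:
    - [[0, 0, 0, 0], [0, 0, 0, 0], [0, 0, 0, 0], [0, 0, 0, 0], [0, 0, 0, 0], [0, 0, 0, 0], [0, 0, 0, 0], [0, 0, 0, 0], [0, 0, 0, 0], [0, 0, 0, 0]]
  jaw: 1

```text
time_s: 4.1
eef_pos: [0.4776, 0.2504, 0.0267]
eef_rot: [-0.0, 0.708, 0.706, -0.0]
wrist_force: [0.7, 0.4, -0.4]
opening: -0.0
grasp_force: 0.0
```

```bash
python3 -c "
from h import *
go(480,250.5,29,90)
snap('side','s1')"
```

```text
t 4.1 at [477.6 250.4  26.7] phi 89.9 F [ 0.7  0.4 -0.4] op -0.0 g 0.0 -> x y z roll [ 0.0002  0.0059 -0.0058] -0.0008 tilt 0.0
```

View pics/s1.png

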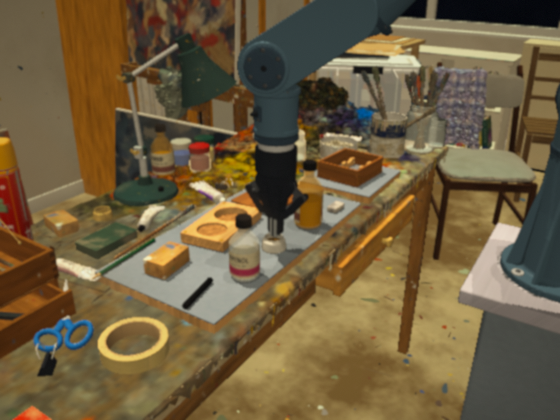

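The fingers are shut fully, and the cup still sits at about (273,243) below them. I'll zoom in.

```bash
python3 -c "
from h import *
p,d=snap('top','t1')
a=cv2.imread('pics/s1.png')[170:270,220:350]; b=p[200:280,180:300,::-1]
cv2.imwrite('pics/z1.png',np.hstack([cv2.resize(a,(400,400*100//130),interpolation=2),cv2.resize(b,(400,400*100//130),interpolation=2)]))
D=cloud('side',np.load('pics/s1.npy')); print(rect(seg(D,(258,228,290,256),.03,.052)))
for v in range(228,256,2): print(v,(D[v,264:286:3]*1000).round(0)[:,[0,2]].tolist())
"
```

```text
c=(481.4,248.9) 50x45 longaxis_deg=-56.2 z=40.5 n=370
228 [[543.0, 26.0], [536.0, 27.0], [484.0, 71.0], [477.0, 73.0], [472.0, 74.0], [467.0, 74.0], [466.0, 70.0], [507.0, 27.0]]
230 [[538.0, 26.0], [533.0, 26.0], [483.0, 68.0], [476.0, 70.0], [472.0, 70.0], [466.0, 71.0], [464.0, 68.0], [502.0, 26.0]]
232 [[535.0, 24.0], [528.0, 26.0], [484.0, 63.0], [478.0, 64.0], [473.0, 64.0], [466.0, 66.0], [503.0, 26.0], [500.0, 24.0]]
234 [[528.0, 26.0], [500.0, 48.0], [484.0, 58.0], [478.0, 60.0], [473.0, 60.0], [472.0, 56.0], [474.0, 50.0], [494.0, 25.0]]
236 [[497.0, 51.0], [501.0, 43.0], [499.0, 40.0], [495.0, 39.0], [472.0, 57.0], [483.0, 42.0], [471.0, 48.0], [489.0, 26.0]]
238 [[496.0, 47.0], [502.0, 38.0], [498.0, 37.0], [492.0, 38.0], [488.0, 37.0], [481.0, 39.0], [465.0, 50.0], [484.0, 26.0]]
240 [[494.0, 46.0], [486.0, 48.0], [478.0, 52.0], [474.0, 52.0], [471.0, 50.0], [468.0, 48.0], [463.0, 48.0], [464.0, 43.0]]
242 [[492.0, 43.0], [484.0, 46.0], [478.0, 48.0], [474.0, 47.0], [468.0, 48.0], [465.0, 46.0], [463.0, 44.0], [460.0, 42.0]]
244 [[490.0, 40.0], [483.0, 43.0], [477.0, 44.0], [472.0, 45.0], [468.0, 44.0], [466.0, 42.0], [461.0, 41.0], [460.0, 38.0]]
246 [[489.0, 38.0], [481.0, 40.0], [478.0, 39.0], [472.0, 40.0], [468.0, 40.0], [462.0, 41.0], [461.0, 38.0], [461.0, 32.0]]
248 [[490.0, 32.0], [482.0, 36.0], [475.0, 37.0], [473.0, 35.0], [467.0, 36.0], [463.0, 36.0], [460.0, 34.0], [459.0, 30.0]]
250 [[489.0, 29.0], [482.0, 31.0], [477.0, 32.0], [471.0, 33.0], [467.0, 32.0], [462.0, 33.0], [460.0, 30.0], [459.0, 26.0]]
252 [[488.0, 26.0], [483.0, 26.0], [476.0, 28.0], [472.0, 28.0], [468.0, 27.0], [463.0, 27.0], [460.0, 25.0], [454.0, 27.0]]
254 [[484.0, 26.0], [480.0, 25.0], [473.0, 27.0], [469.0, 27.0], [465.0, 25.0], [461.0, 25.0], [457.0, 25.0], [451.0, 26.0]]
```

View pics/z1.png

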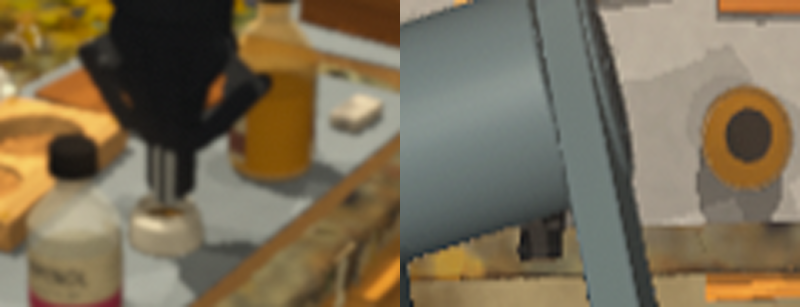

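Call:
drive_tool:
  plan:
    - [[0, 0.004, -0.1, 0], [0, 0.004, -0.2, 0], [0, 0.004, -0.2, 0], [0, 0.004, -0.2, 0], [0, 0.004, -0.2, 0]]

```text
time_s: 4.62
eef_pos: [0.4792, 0.2504, 0.1067]
eef_rot: [0.0, 0.708, 0.706, 0.0]
wrist_force: [-0.2, -0.0, -0.9]
opening: 0.0
grasp_force: 0.0
```

Call:
drive_tool:
  plan:
    - [[0, 0, 0, 0], [0, 0, 0, 0], [0, 0, 0, 0], [0, 0, 0, 0], [0, 0, 0, 0], [0, 0, 0, 0], [0, 0, 0, 0], [0, 0, 0, 0]]
  jaw: 0.42

```text
time_s: 5.28
eef_pos: [0.4793, 0.2504, 0.1066]
eef_rot: [-0.0, 0.708, 0.706, -0.0]
wrist_force: [0.2, -0.0, -0.2]
opening: 0.581
grasp_force: 0.0
```

```bash
python3 -c "
from h import *
go(480,250,60,90)
p,d=snap('side','s2'); D=cloud('side',d)
cv2.imwrite('pics/z2.png',cv2.resize(p[130:270,200:370,::-1],(680,560),interpolation=2))
m=(p.max(2)<70)&(abs(D[...,0]-.48)<.06)&(abs(D[...,1]-.25)<.03)&(D[...,2]>.06); P=D[m]*1000
for x in range(420,541,8):
    q=P[(P[:,0]>=x)&(P[:,0]<x+8)]
    if len(q): print(x,len(q),np.percentile(q[:,2],[0,5,50]).round(1))
print('dipper',rect(seg(D,(258,225,290,256),.036,.052)))"
```

```text
t 5.28 at [479.3 250.4 106.6] phi 89.9 F [ 0.2 -0.  -0.2] op 0.581 g 0.0 -> x y z roll [-0.001   0.0019  0.1166] -0.0008 tilt 0.01
420 165 [185.4 188.7 203.7]
428 76 [184.8 187.  206.7]
436 816 [146.5 164.8 329.6]
444 1120 [145.  182.2 307.3]
452 643 [187.  205.  296.7]
460 177 [201.3 210.6 242.7]
468 71 [208.3 210.4 239. ]
476 90 [209.3 211.2 229.8]
484 121 [208.3 210.7 233.5]
492 133 [199.  202.4 224.1]
500 346 [138.7 144.  191.5]
508 122 [172.3 177.3 209.4]
516 31 [173.  182.5 192.7]
524 181 [181.4 186.9 209.2]
532 147 [184.5 193.4 218.5]
dipper c=(482.1,249.1) 47x44 longaxis_deg=-62.7 z=43.3 n=331
```

View pics/z2.png

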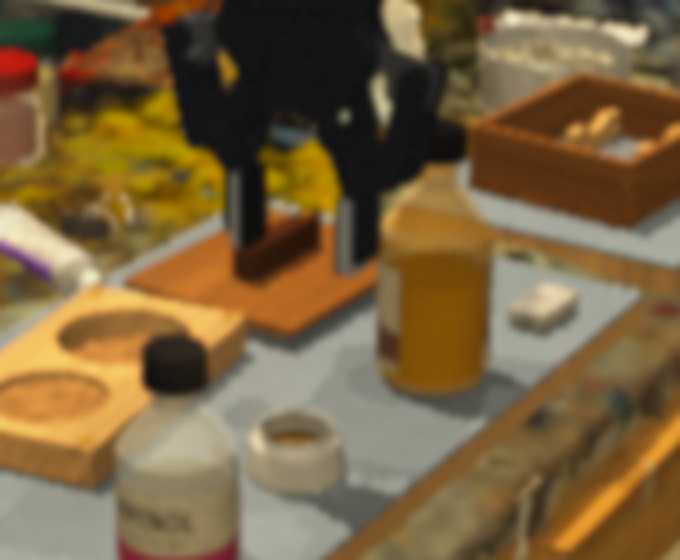

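Fingers are half open; the near tip is at about (289,199) and the far tip at about (262,191). The cup stands undisturbed.

```bash
python3 -c "
from h import *
D=cloud('side',np.load('pics/s2.npy'))
o,r=ray('side',[(288.5,197.5),(261,191)])
for y in(.24,.25,.261): print(y,(o+r*((y-o[1])/r[:,1])[:,None])*1000)
for v in range(186,204,2): print(v,(D[v,284:294:2]*1000).round(0).tolist())
"
```

```text
0.24 [[456.18411764 240.         132.59590996]
 [516.29135751 240.         131.39116623]]
0.25 [[450.13732088 250.         137.70256226]
 [509.4388126  250.         136.51396833]]
0.261 [[443.48584444 261.         143.31987979]
 [501.9010132  261.         142.14905065]]
186 [[454.0, 260.0, 162.0], [450.0, 259.0, 163.0], [447.0, 257.0, 163.0], [444.0, 256.0, 163.0], [442.0, 252.0, 162.0]]
188 [[454.0, 260.0, 159.0], [450.0, 259.0, 159.0], [449.0, 253.0, 157.0], [444.0, 256.0, 160.0], [441.0, 253.0, 159.0]]
190 [[454.0, 259.0, 154.0], [448.0, 262.0, 157.0], [448.0, 256.0, 155.0], [444.0, 255.0, 155.0], [443.0, 251.0, 154.0]]
192 [[452.0, 262.0, 152.0], [450.0, 259.0, 151.0], [449.0, 254.0, 150.0], [445.0, 253.0, 151.0], [441.0, 253.0, 151.0]]
194 [[454.0, 259.0, 147.0], [451.0, 258.0, 147.0], [447.0, 257.0, 148.0], [444.0, 256.0, 148.0], [442.0, 252.0, 147.0]]
196 [[455.0, 257.0, 142.0], [450.0, 258.0, 144.0], [450.0, 253.0, 142.0], [448.0, 248.0, 140.0], [562.0, 50.0, 41.0]]
198 [[573.0, 67.0, 40.0], [450.0, 259.0, 140.0], [449.0, 254.0, 138.0], [561.0, 61.0, 41.0], [558.0, 56.0, 40.0]]
200 [[568.0, 74.0, 39.0], [562.0, 75.0, 41.0], [560.0, 70.0, 39.0], [557.0, 67.0, 39.0], [553.0, 64.0, 39.0]]
202 [[560.0, 87.0, 41.0], [558.0, 82.0, 40.0], [555.0, 79.0, 39.0], [552.0, 74.0, 38.0], [563.0, 47.0, 25.0]]
```

The fingertips are about 32 mm above the reported TCP at this opening, so the first closure passed over the cup. I'll open fully, go lower and measure again.

Call:
drive_tool:
  plan:
    - [[0, -0.002, 0, 0], [0, -0.002, 0, 0], [0, -0.002, 0, 0], [0, -0.002, 0, 0], [0, -0.002, 0.05, 0], [0, -0.002, 0.1, 0], [0, -0.002, 0.15, 0], [0, -0.002, 0.2, 0], [0, -0.002, 0.24, 0], [0, -0.002, 0.24, 0], [0, -0.002, 0.24, 0]]
  jaw: 0

```text
time_s: 6.25
eef_pos: [0.4777, 0.2502, 0.0101]
eef_rot: [-0.001, 0.708, 0.706, -0.001]
wrist_force: [-0.3, -0.4, 0.4]
opening: 0.997
grasp_force: 0.0
```

```bash
python3 -c "
from h import *
go(480.5,250,0,90)
p,d=snap('side','s3'); D=cloud('side',d)
cv2.imwrite('pics/z3.png',cv2.resize(p[150:270,200:370,::-1],(680,480),interpolation=2))
m=(abs(D[...,0]-.43)<.018)&(abs(D[...,1]-.25)<.02)&(D[...,2]>.03); P=D[m]*1000
print(np.percentile(P[:,2],[0,2,5,10]),len(P),P[P[:,2].argsort()[:6]].round(0).tolist())"
```

```text
t 6.25 at [477.7 250.2  10.1] phi 89.8 F [-0.3 -0.4  0.4] op 0.997 g 0.0 -> x y z roll [-0.0005  0.007   0.0252] -0.0008 tilt 0.12
[50.87664334 63.14673669 72.07196581 88.44360434] 1807 [[431.0, 253.0, 51.0], [428.0, 254.0, 54.0], [429.0, 250.0, 54.0], [430.0, 255.0, 54.0], [428.0, 261.0, 55.0], [429.0, 252.0, 55.0]]
```

View pics/z3.png

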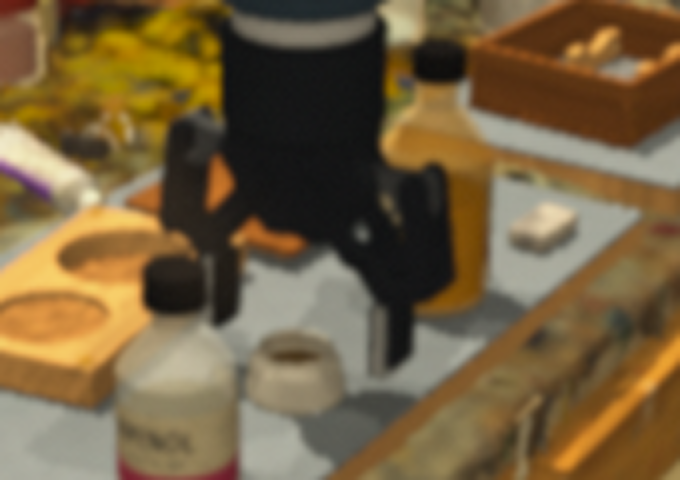

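Open tips read about 51 mm at TCP z 10, so all tool heights need shifting by about 29 mm. I'll go on down.

Call:
drive_tool:
  plan:
    - [[0, 0.006, 0.01, 0], [0, 0.006, 0.02, 0], [0, 0.006, 0.028, 0], [0, 0.006, 0.028, 0], [0, 0.006, 0.028, 0], [0, 0.006, 0.028, 0]]

```text
time_s: 6.8
eef_pos: [0.4809, 0.2505, -0.0004]
eef_rot: [0.0, 0.708, 0.706, 0.0]
wrist_force: [-0.3, -0.8, -0.8]
opening: 1.0
grasp_force: 0.0
```

Call:
drive_tool:
  plan:
    - [[0, 0, 0, 0], [0, 0, 0, 0], [0, 0, 0, 0], [0, 0, 0, 0], [0, 0, 0, 0], [0, 0, 0, 0], [0, 0, 0, 0], [0, 0, 0, 0]]
  jaw: 1

```text
time_s: 7.47
eef_pos: [0.4811, 0.2505, 0.0002]
eef_rot: [0.0, 0.708, 0.706, 0.0]
wrist_force: [-1.9, -1.2, 6.3]
opening: 0.493
grasp_force: 60.2
```

```bash
python3 -c "
from h import *
go(480.5,250,100,90)"
```

```text
t 7.47 at [4.811e+02 2.505e+02 2.000e-01] phi 89.9 F [-1.9 -1.2  6.3] op 0.493 g 60.2 -> x y z roll [-0.0013 -0.0013 -0.2495] -0.0008 tilt 0.02
```

Call:
drive_tool:
  plan:
    - [[0, 0, -0.05, 0], [0, 0, -0.1, 0], [0, 0, -0.18, 0], [0, 0, -0.25, 0], [0.04, 0.15, -0.25, 0], [0.08, 0.3, -0.25, 0], [0.089, 0.302, -0.25, 0], [0.089, 0.302, -0.25, 0], [0.089, 0.302, -0.25, 0], [0.089, 0.302, -0.25, 0]]

```text
time_s: 8.3
eef_pos: [0.6008, 0.2855, 0.0983]
eef_rot: [-0.001, 0.708, 0.706, -0.001]
wrist_force: [0.2, -0.2, -0.1]
opening: 0.495
grasp_force: 60.9
```

```bash
python3 -c "
from h import *
go(602,286,18,90)
p,d=snap('side','s4'); D=cloud('side',d)
cv2.imwrite('pics/z4.png',cv2.resize(p[90:250,160:330,::-1],(680,640)[:2],interpolation=2)[:600])
"
```

```text
t 8.3 at [600.8 285.5  98.3] phi 89.9 F [ 0.2 -0.2 -0.1] op 0.495 g 60.9 -> x y z roll [0.0014 0.0035 0.2008] -0.0008 tilt 0.14
```

View pics/z4.png

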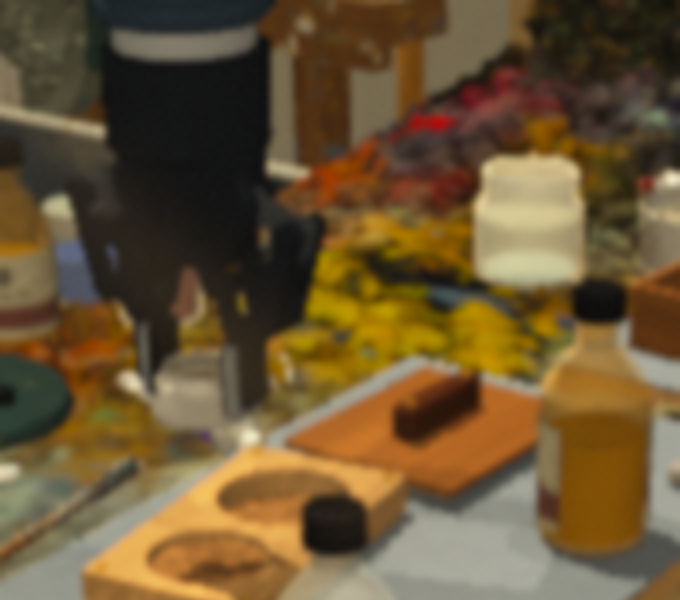

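The cup is held upright between the pads at about (205,190) in the full image. Now I'll lower it into its well.

Call:
drive_tool:
  plan:
    - [[0.001, 0.003, 0.04, 0], [0.001, 0.003, 0.08, 0], [0.001, 0.003, 0.12, 0], [0.001, 0.003, 0.15, 0], [0.001, 0.003, 0.17, 0], [0.001, 0.003, 0.17, 0], [0.001, 0.003, 0.17, 0]]

```text
time_s: 8.93
eef_pos: [0.6026, 0.2861, 0.0317]
eef_rot: [-0.0, 0.708, 0.706, -0.0]
wrist_force: [-0.6, 0.4, 0.9]
opening: 0.492
grasp_force: 60.9
```

```bash
python3 -c "
from h import *
go(602,286,17,90)"
```

```text
t 8.93 at [602.6 286.1  31.7] phi 89.9 F [-0.6  0.4  0.9] op 0.492 g 60.9 -> x y z roll [-0.0002 -0.0014  0.0366] -0.0008 tilt 0.02
```

Call:
drive_tool:
  plan:
    - [[0, -0.001, 0.01, 0], [0, -0.001, 0.02, 0], [0, -0.001, 0.03, 0], [0, -0.001, 0.037, 0], [0, -0.001, 0.037, 0], [0, -0.001, 0.037, 0]]

```text
time_s: 9.43
eef_pos: [0.6028, 0.286, 0.0167]
eef_rot: [0.0, 0.708, 0.706, 0.0]
wrist_force: [0.9, -0.4, -0.9]
opening: 0.498
grasp_force: 61.5
```

Call:
drive_tool:
  plan:
    - [[0, 0, 0, 0], [0, 0, 0, 0], [0, 0, 0, 0], [0, 0, 0, 0], [0, 0, 0, 0], [0, 0, 0, 0], [0, 0, -0.05, 0], [0, 0, -0.15, 0], [0, 0, -0.25, 0], [0, 0, -0.35, 0], [0, 0, -0.35, 0], [0, 0, -0.35, 0]]
  jaw: 0

```text
time_s: 10.43
eef_pos: [0.605, 0.2868, 0.161]
eef_rot: [0.002, 0.708, 0.706, 0.003]
wrist_force: [-0.1, -0.8, -0.8]
opening: 0.998
grasp_force: 0.0
```

```bash
python3 -c "
from h import *
go(476.5,127.4,170,90)
p,d=snap('side','s5'); D=cloud('side',d)
print(rect(seg(D,(165,190,245,260),.054,.075)), D[225,205],[ (D[v,195:216:5]*1000).round(0).tolist() for v in (215,222,230)])
cv2.imwrite('pics/z5.png',cv2.resize(p[190:260,160:280,::-1],(600,350),interpolation=2))"
```

```text
t 10.43 at [605.  286.8 161. ] phi 89.9 F [-0.1 -0.8 -0.8] op 0.998 g 0.0 -> x y z roll [-0.3993 -0.32   -0.0256] -0.0008 tilt 0.44
c=(603.3,402.6) 58x46 longaxis_deg=-85.2 z=55.5 n=276 [0.60302646 0.30322893 0.06322681] [[[725.0, 195.0, 9.0], [692.0, 216.0, 26.0], [652.0, 246.0, 49.0], [644.0, 239.0, 48.0], [648.0, 218.0, 39.0]], [[649.0, 281.0, 48.0], [639.0, 276.0, 49.0], [624.0, 278.0, 54.0], [615.0, 274.0, 54.0], [606.0, 270.0, 55.0]], [[624.0, 309.0, 49.0], [616.0, 304.0, 49.0], [600.0, 307.0, 55.0], [592.0, 302.0, 55.0], [583.0, 298.0, 56.0]]]
```

View pics/z5.png

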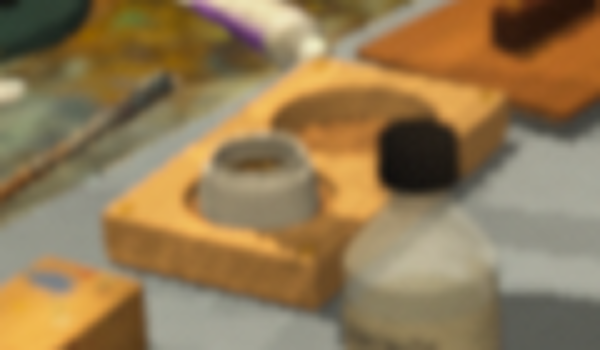

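The dipper sits upright in the shallow well. Next is the bottle.

Call:
drive_tool:
  plan:
    - [[-0.399, -0.32, -0.025, 0], [-0.399, -0.32, -0.025, 0], [-0.399, -0.32, -0.025, 0], [-0.399, -0.32, -0.025, 0], [-0.399, -0.32, -0.025, 0], [-0.399, -0.32, -0.025, 0], [-0.399, -0.32, -0.025, 0], [-0.399, -0.32, -0.025, 0], [-0.399, -0.32, -0.025, 0], [-0.399, -0.32, -0.025, 0]]

```text
time_s: 11.32
eef_pos: [0.4746, 0.1276, 0.1662]
eef_rot: [-0.0, 0.708, 0.707, -0.0]
wrist_force: [-0.4, 0.2, -0.6]
opening: 1.0
grasp_force: 0.0
```

```bash
python3 -c "
from h import *
go(476.5,127.4,72,90)"
```

```text
t 11.32 at [474.6 127.6 166.2] phi 89.9 F [-0.4  0.2 -0.6] op 1.0 g 0.0 -> x y z roll [-0.0004  0.005   0.2356] -0.0005 tilt 0.04
```

Call:
drive_tool:
  plan:
    - [[0, 0.004, 0.02, 0], [0, 0.004, 0.06, 0], [0, 0.004, 0.1, 0], [0, 0.004, 0.14, 0], [0, 0.004, 0.18, 0], [0, 0.004, 0.21, 0], [0, 0.004, 0.235, 0], [0, 0.004, 0.235, 0], [0, 0.004, 0.235, 0], [0, 0.004, 0.235, 0], [0, 0.004, 0.235, 0]]

```text
time_s: 12.23
eef_pos: [0.4766, 0.127, 0.0736]
eef_rot: [0.001, 0.708, 0.706, 0.001]
wrist_force: [-0.1, -0.3, -0.2]
opening: 0.998
grasp_force: 0.0
```

Call:
drive_tool:
  plan:
    - [[0, 0, 0, 0], [0, 0, 0, 0], [0, 0, 0, 0], [0, 0, 0, 0], [0, 0, 0, 0], [0, 0, 0, 0], [0, 0, 0, 0], [0, 0, 0, 0]]
  jaw: 1

```text
time_s: 12.9
eef_pos: [0.4766, 0.1268, 0.0736]
eef_rot: [0.001, 0.708, 0.706, 0.001]
wrist_force: [-0.8, -0.1, 5.3]
opening: 0.666
grasp_force: 63.3
```

```bash
python3 -c "
from h import *
go(612.7,210.6,180,90)"
```

```text
t 12.9 at [476.6 126.8  73.6] phi 89.8 F [-0.8 -0.1  5.3] op 0.666 g 63.3 -> x y z roll [ 0.2103  0.3402 -0.2654] -0.0009 tilt 0.1
```

Call:
drive_tool:
  plan:
    - [[0, 0, -0.04, 0], [0, 0, -0.1, 0], [0, 0, -0.16, 0], [0, 0, -0.2, 0], [0.05, 0.08, -0.2, 0], [0.1, 0.16, -0.2, 0], [0.15, 0.24, -0.2, 0], [0.18, 0.3, -0.2, 0], [0.21, 0.34, -0.2, 0], [0.21, 0.34, -0.2, 0], [0.21, 0.34, -0.2, 0], [0.21, 0.34, -0.2, 0]]

```text
time_s: 13.9
eef_pos: [0.6107, 0.2101, 0.1517]
eef_rot: [-0.001, 0.708, 0.706, -0.001]
wrist_force: [-0.2, -0.1, -1.9]
opening: 0.666
grasp_force: 64.7
```

```bash
python3 -c "
from h import *
go(612.7,210.6,80,90)
p,d=snap('side','s6'); D=cloud('side',d)
cv2.imwrite('pics/z6.png',cv2.resize(p[60:260,150:350,::-1],(600,600),interpolation=2))"
```

```text
t 13.9 at [610.7 210.1 151.7] phi 89.9 F [-0.2 -0.1 -1.9] op 0.666 g 64.7 -> x y z roll [0.0014 0.0053 0.1791] -0.0008 tilt 0.14
```

View pics/z6.png

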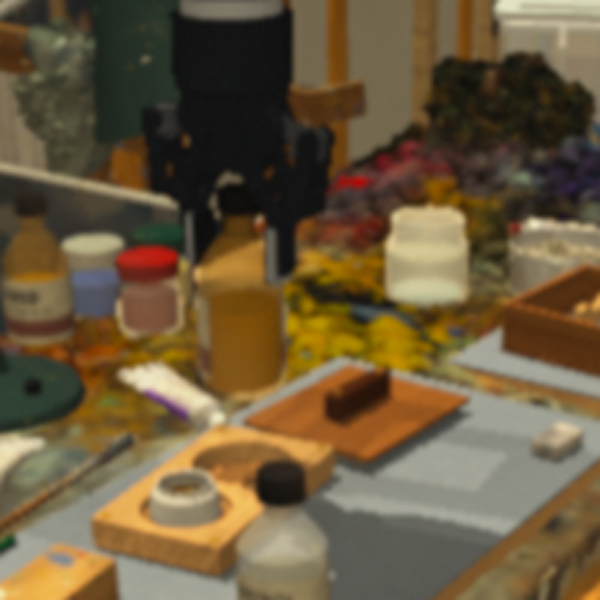

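The bottle hangs upright over the deep well. I'll lower it in stages.

Call:
drive_tool:
  plan:
    - [[0.001, 0.003, 0.03, 0], [0.001, 0.003, 0.06, 0], [0.001, 0.003, 0.09, 0], [0.001, 0.003, 0.12, 0], [0.001, 0.003, 0.135, 0], [0.001, 0.003, 0.14, 0], [0.001, 0.003, 0.14, 0], [0.001, 0.003, 0.14, 0]]

```text
time_s: 14.62
eef_pos: [0.6134, 0.2109, 0.0969]
eef_rot: [0.0, 0.708, 0.706, 0.0]
wrist_force: [-0.1, 0.4, -2.0]
opening: 0.668
grasp_force: 64.7
```

```bash
python3 -c "
from h import *
go(612.7,210.6,80,90)"
```

```text
t 14.62 at [613.4 210.9  96.9] phi 89.9 F [-0.1  0.4 -2. ] op 0.668 g 64.7 -> x y z roll [-0.0008 -0.0019  0.0422] -0.0008 tilt 0.02
```

Lower 16 mm slowly (1.6 mm per row).

Call:
drive_tool:
  plan:
    - [[0, -0.001, 0.005, 0], [0, -0.001, 0.01, 0], [0, -0.001, 0.014, 0], [0, -0.001, 0.018, 0], [0, -0.001, 0.022, 0], [0, -0.001, 0.026, 0], [0, -0.001, 0.03, 0], [0, -0.001, 0.033, 0], [0, -0.001, 0.036, 0], [0, -0.001, 0.039, 0], [0, -0.001, 0.04, 0], [0, -0.001, 0.04, 0]]

```text
time_s: 15.62
eef_pos: [0.6127, 0.2109, 0.0805]
eef_rot: [-0.0, 0.708, 0.706, -0.0]
wrist_force: [-0.1, 0.1, -1.0]
opening: 0.665
grasp_force: 64.7
```

Call:
drive_tool:
  plan:
    - [[0, 0, 0.001, 0], [0, 0, 0.002, 0], [0, 0, 0.003, 0], [0, 0, 0.004, 0], [0, 0, 0.004, 0]]

```text
time_s: 16.03
eef_pos: [0.6129, 0.2109, 0.0797]
eef_rot: [0.0, 0.708, 0.706, 0.0]
wrist_force: [-1.0, 0.4, 2.9]
opening: 0.666
grasp_force: 65.3
```

Contact felt; release and raise.

Call:
drive_tool:
  plan:
    - [[0, 0, 0, 0], [0, 0, 0, 0], [0, 0, 0, 0], [0, 0, 0, 0], [0, 0, 0, 0], [0, 0, 0, 0], [0, 0, 0, 0], [0, 0, -0.04, 0], [0, 0, -0.1, 0], [0, 0, -0.18, 0], [0, 0, -0.26, 0], [0, 0, -0.26, 0]]
  jaw: 0

```text
time_s: 17.03
eef_pos: [0.6169, 0.2117, 0.1913]
eef_rot: [0.004, 0.708, 0.706, 0.005]
wrist_force: [1.2, 0.6, 1.3]
opening: 1.002
grasp_force: 0.0
```

```bash
python3 -c "
from h import *
go(460.8,30.3,150,88)
p,d=snap('side','s7'); D=cloud('side',d)
for v in (130,135,140,145,150,155,160): print(v,(D[v,225:250:4]*1000).round(0).tolist())"
```

```text
t 17.03 at [616.9 211.7 191.3] phi 89.9 F [1.2 0.6 1.3] op 1.002 g 0.0 -> x y z roll [-0.4545 -0.3905  0.0977] 0.0104 tilt 0.7
130 [[2154.0, -1724.0, -495.0], [2159.0, -1776.0, -508.0], [2135.0, -1789.0, -507.0], [1284.0, -707.0, -106.0], [572.0, 223.0, 236.0], [568.0, 216.0, 235.0], [569.0, 201.0, 231.0]]
135 [[1099.0, -393.0, -17.0], [1082.0, -393.0, -15.0], [1061.0, -389.0, -10.0], [981.0, -305.0, 25.0], [970.0, -312.0, 24.0], [957.0, -316.0, 26.0], [939.0, -313.0, 29.0]]
140 [[1102.0, -396.0, -37.0], [975.0, -256.0, 22.0], [967.0, -266.0, 20.0], [957.0, -273.0, 20.0], [940.0, -271.0, 24.0], [931.0, -279.0, 23.0], [916.0, -280.0, 26.0]]
145 [[965.0, -222.0, 16.0], [958.0, -233.0, 15.0], [941.0, -231.0, 18.0], [918.0, -220.0, 25.0], [909.0, -229.0, 24.0], [896.0, -231.0, 26.0], [879.0, -228.0, 30.0]]
150 [[924.0, -170.0, 22.0], [901.0, -159.0, 30.0], [900.0, -178.0, 25.0], [882.0, -172.0, 30.0], [877.0, -185.0, 27.0], [866.0, -190.0, 27.0], [860.0, -201.0, 26.0]]
155 [[630.0, 201.0, 169.0], [620.0, 201.0, 171.0], [863.0, -128.0, 31.0], [853.0, -133.0, 31.0], [832.0, -124.0, 38.0], [821.0, -127.0, 39.0], [820.0, -145.0, 34.0]]
160 [[614.0, 221.0, 168.0], [606.0, 219.0, 169.0], [602.0, 212.0, 167.0], [834.0, -107.0, 28.0], [818.0, -104.0, 32.0], [806.0, -106.0, 33.0], [797.0, -114.0, 33.0]]
```

Cap top at 169 mm: the bottle is seated. Now the eraser.

Call:
drive_tool:
  plan:
    - [[-0.454, -0.39, 0.0, 0.01], [-0.454, -0.39, 0.0, 0.01], [-0.454, -0.39, 0.0, 0.01], [-0.454, -0.39, 0.0, 0.01], [-0.454, -0.39, 0.0, 0.01], [-0.454, -0.39, 0.02, 0.01], [-0.454, -0.39, 0.06, 0.01], [-0.454, -0.39, 0.12, 0.01], [-0.454, -0.39, 0.18, 0.01], [-0.454, -0.39, 0.24, 0.01], [-0.454, -0.39, 0.24, 0.01], [-0.454, -0.39, 0.24, 0.01]]

```text
time_s: 18.08
eef_pos: [0.4545, 0.03, 0.0857]
eef_rot: [-0.002, 0.719, 0.695, -0.001]
wrist_force: [0.9, -0.2, 0.3]
opening: 0.999
grasp_force: 0.0
```

```bash
python3 -c "
from h import *
go(460.8,30.3,-2,88)"
```

```text
t 18.08 at [454.5  30.   85.7] phi 88.0 F [ 0.9 -0.2  0.3] op 0.999 g 0.0 -> x y z roll [0.0011 0.0167 0.2191] 0.0003 tilt 0.26
```

Call:
drive_tool:
  plan:
    - [[0.001, 0.012, 0.04, 0], [0.001, 0.012, 0.08, 0], [0.001, 0.012, 0.12, 0], [0.001, 0.012, 0.16, 0], [0.001, 0.012, 0.19, 0], [0.001, 0.012, 0.217, 0], [0.001, 0.012, 0.217, 0], [0.001, 0.012, 0.217, 0], [0.001, 0.012, 0.217, 0]]

```text
time_s: 18.83
eef_pos: [0.4621, 0.0298, 0.0013]
eef_rot: [0.001, 0.719, 0.695, 0.0]
wrist_force: [-0.4, -0.4, -0.6]
opening: 1.0
grasp_force: 0.0
```

```bash
python3 -c "
from h import *
go(460.8,30.3,-2,88)"
```

```text
t 18.83 at [462.1  29.8   1.3] phi 88.1 F [-0.4 -0.4 -0.6] op 1.0 g 0.0 -> x y z roll [ 0.0011 -0.0034  0.0083] 0.0003 tilt 0.1
```

Call:
drive_tool:
  plan:
    - [[0.001, -0.003, 0.005, 0], [0.001, -0.003, 0.005, 0], [0.001, -0.003, 0.005, 0], [0.001, -0.003, 0.005, 0], [0.001, -0.003, 0.005, 0], [0.001, -0.003, 0.005, 0], [0.001, -0.003, 0.005, 0], [0.001, -0.003, 0.005, 0], [0.001, -0.003, 0.005, 0], [0.001, -0.003, 0.005, 0], [0.001, -0.003, 0.005, 0], [0.001, -0.003, 0.005, 0]]
  jaw: 1

```text
time_s: 19.83
eef_pos: [0.4605, 0.0303, -0.0012]
eef_rot: [0.0, 0.719, 0.695, 0.0]
wrist_force: [-1.0, -0.2, 6.0]
opening: 0.257
grasp_force: 59.6
```

```bash
python3 -c "
from h import *
c=np.array([528.7,-184]); a=np.radians(-4.9); R=np.array([[np.cos(a),-np.sin(a)],[np.sin(a),np.cos(a)]])
print('eraser',c+R@[0,31],'stick',c+R@[0,-32])
e=c+R@[0,31]; go(e[0],e[1],120,85.1)"
```

```text
eraser [ 531.34792462 -153.11329582] stick [ 525.96665846 -215.88304948]
t 19.83 at [460.5  30.3  -1.2] phi 88.1 F [-1.  -0.2  6. ] op 0.257 g 59.6 -> x y z roll [-0.4522  0.1929 -0.3028] 0.0164 tilt 0.05
```

Call:
drive_tool:
  plan:
    - [[0, 0, -0.08, 0], [0, 0, -0.18, 0], [0, 0, -0.25, 0], [-0.1, 0.04, -0.25, 0.016], [-0.2, 0.08, -0.25, 0.016], [-0.3, 0.12, -0.25, 0.016], [-0.4, 0.16, -0.25, 0.016], [-0.452, 0.193, -0.25, 0.016], [-0.452, 0.193, -0.25, 0.016], [-0.452, 0.193, -0.25, 0.016], [-0.452, 0.193, -0.25, 0.016], [-0.452, 0.193, -0.25, 0.016]]

```text
time_s: 20.83
eef_pos: [0.5301, -0.1516, 0.0977]
eef_rot: [-0.001, 0.736, 0.677, -0.0]
wrist_force: [-0.8, -0.8, -0.3]
opening: 0.263
grasp_force: 59.0
```

```bash
python3 -c "
from h import *
go(531.3,-153.1,6,85.1)"
```

```text
t 20.83 at [ 530.1 -151.6   97.7] phi 85.2 F [-0.8 -0.8 -0.3] op 0.263 g 59.0 -> x y z roll [-0.0038  0.0037  0.2293] 0.0007 tilt 0.1
```

Call:
drive_tool:
  plan:
    - [[-0.002, 0.002, 0.05, 0], [-0.002, 0.002, 0.1, 0], [-0.002, 0.002, 0.14, 0], [-0.002, 0.002, 0.17, 0], [-0.002, 0.002, 0.19, 0], [-0.002, 0.002, 0.21, 0], [-0.002, 0.002, 0.22, 0], [-0.002, 0.002, 0.228, 0], [-0.002, 0.002, 0.228, 0], [-0.002, 0.002, 0.228, 0]]

```text
time_s: 21.67
eef_pos: [0.532, -0.154, 0.0075]
eef_rot: [0.0, 0.736, 0.677, 0.0]
wrist_force: [0.2, -0.9, 0.4]
opening: 0.265
grasp_force: 59.0
```

Call:
drive_tool:
  plan:
    - [[0, 0, 0, 0], [0, 0, 0, 0], [0, 0, 0, 0], [0, 0, 0, 0], [0, 0, 0, 0], [0, 0, -0.05, 0], [0, 0, -0.15, 0], [0, 0, -0.25, 0], [0, 0, -0.35, 0], [0, 0, -0.4, 0], [0, 0, -0.4, 0]]
  jaw: 0.5

```text
time_s: 22.58
eef_pos: [0.5352, -0.1556, 0.1737]
eef_rot: [0.005, 0.736, 0.677, 0.002]
wrist_force: [0.1, 0.3, -0.2]
opening: 0.495
grasp_force: 0.0
```

```bash
python3 -c "
from h import *
go(497.5,452,170,101)"
```

```text
t 22.58 at [ 535.2 -155.6  173.7] phi 85.2 F [ 0.1  0.3 -0.2] op 0.495 g 0.0 -> x y z roll [ 1.5058e+00 -2.2150e-01  3.0000e-04] -0.0879 tilt 0.64
```

Call:
drive_tool:
  plan:
    - [[0.75, -0.15, -0.02, -0.044], [0.75, -0.15, -0.02, -0.044], [0.75, -0.15, -0.02, -0.044], [0.75, -0.15, -0.02, -0.044], [0.75, -0.15, -0.02, -0.044], [0.75, -0.15, -0.02, -0.044], [0.75, -0.15, -0.02, -0.044], [0.75, -0.15, -0.02, -0.044], [0.75, -0.15, -0.02, -0.044]]
  jaw: 0.3

```text
time_s: 23.33
eef_pos: [0.4957, 0.1536, 0.1743]
eef_rot: [-0.001, 0.686, 0.728, -0.0]
wrist_force: [0.7, -0.3, -0.7]
opening: 0.697
grasp_force: 0.0
```

```bash
python3 -c "
from h import *
go(498.0,450.5,170,101)
p,d=snap('top','t2'); C=cloud('top',d)
try: print('eraser',rect(seg(C,(385,178,460,242),.036,.0445)))
except Exception as e: print(e)
P=seg(C,(388,180,420,238),.0,.05,p.min(2)>120); print(rect(P))
print('char',rect(seg(C,(118,220,165,242),.028,.045)))"
```

```text
t 23.33 at [495.7 153.6 174.3] phi 93.4 F [ 0.7 -0.3 -0.7] op 0.697 g 0.0 -> x y z roll [0.7407 0.0494 0.0112] -0.0424 tilt 0.09
eraser c=(530.3,-153.2) 40x24 longaxis_deg=84.6 z=40.9 n=189
c=(526.0,-159.2) 88x55 longaxis_deg=-2.8 z=29.3 n=731
char c=(498.8,450.9) 84x10 longaxis_deg=-79.7 z=32.8 n=156
```

The eraser lies flat at box y of about +31. On to the charcoal.

Call:
drive_tool:
  plan:
    - [[0.74, 0.049, 0, -0.041], [0.74, 0.049, 0, -0.041], [0.74, 0.049, 0, -0.041], [0.74, 0.049, 0, -0.041], [0.74, 0.049, 0, -0.041], [0.74, 0.049, 0, -0.041], [0.74, 0.049, 0, -0.041], [0.74, 0.049, 0, -0.041], [0.74, 0.049, 0, -0.041], [0.74, 0.049, 0.0, -0.041], [0.74, 0.049, 0.0, -0.041]]

```text
time_s: 24.3
eef_pos: [0.5014, 0.4445, 0.1745]
eef_rot: [0.0, 0.64, 0.768, -0.001]
wrist_force: [0.5, 0.3, 0.1]
opening: 0.7
grasp_force: 0.0
```

```bash
python3 -c "
from h import *
go(498.5,450.7,-3,100.6)"
```

```text
t 24.3 at [501.4 444.5 174.5] phi 100.4 F [0.5 0.3 0.1] op 0.7 g 0.0 -> x y z roll [ 0.017  -0.004   0.4437] -0.0014 tilt 0.09
```

Call:
drive_tool:
  plan:
    - [[0.012, -0.002, 0.0, 0], [0.012, -0.002, 0.08, 0], [0.012, -0.002, 0.16, 0], [0.012, -0.002, 0.24, 0], [0.012, -0.002, 0.3, 0], [0.012, -0.002, 0.35, 0], [0.012, -0.002, 0.38, 0], [0.012, -0.002, 0.4, 0], [0.012, -0.002, 0.42, 0], [0.012, -0.002, 0.42, 0], [0.012, -0.002, 0.42, 0]]

```text
time_s: 25.22
eef_pos: [0.4997, 0.4515, 0.0079]
eef_rot: [0.0, 0.64, 0.769, 0.001]
wrist_force: [0.3, 0.5, 0.5]
opening: 0.699
grasp_force: 0.0
```

```bash
python3 -c "
from h import *
go(498.5,450.7,-3,100.6)"
```

```text
t 25.22 at [499.7 451.5   7.9] phi 100.5 F [0.3 0.5 0.5] op 0.699 g 0.0 -> x y z roll [-0.0015 -0.0033  0.0272] -0.0008 tilt 0.06
```

Call:
drive_tool:
  plan:
    - [[-0.001, -0.003, 0.01, 0], [-0.001, -0.003, 0.02, 0], [-0.001, -0.003, 0.026, 0], [-0.001, -0.003, 0.026, 0], [-0.001, -0.003, 0.026, 0]]

```text
time_s: 25.63
eef_pos: [0.4978, 0.4507, -0.0034]
eef_rot: [-0.0, 0.64, 0.769, -0.0]
wrist_force: [-0.1, 0.3, -0.1]
opening: 0.702
grasp_force: 0.0
```

Call:
drive_tool:
  plan:
    - [[0, 0, 0, 0], [0, 0, 0, 0], [0, 0, 0, 0], [0, 0, 0, 0], [0, 0, 0, 0], [0, 0, 0, 0], [0, 0, 0, 0], [0, 0, 0, 0]]
  jaw: 1

```text
time_s: 26.3
eef_pos: [0.4986, 0.4513, -0.002]
eef_rot: [0.0, 0.64, 0.769, 0.001]
wrist_force: [-0.4, 0.8, 5.9]
opening: 0.103
grasp_force: 62.3
```

Call:
drive_tool:
  plan:
    - [[0, 0, -0.1, 0], [0, 0, -0.2, 0], [0, 0, -0.3, 0], [0, 0, -0.4, 0], [0, 0, -0.42, 0], [0, 0, -0.42, 0], [0, 0, -0.42, 0]]

```text
time_s: 26.88
eef_pos: [0.498, 0.4507, 0.1647]
eef_rot: [0.0, 0.64, 0.769, 0.0]
wrist_force: [0.8, -0.6, -0.7]
opening: 0.103
grasp_force: 61.1
```

```bash
python3 -c "
from h import *
go(526,-215.9,165,-4.9)
p,d=snap('side','s8')
cv2.imwrite('pics/z8.png',cv2.resize(p[60:300,90:330,::-1],(600,600),interpolation=2))"
```

```text
t 26.88 at [498.  450.7 164.7] phi 100.5 F [ 0.8 -0.6 -0.7] op 0.103 g 61.1 -> x y z roll [-1.6516e+00 -2.3400e-01 -1.3000e-03] 0.5854 tilt 0.04
```

View pics/z8.png

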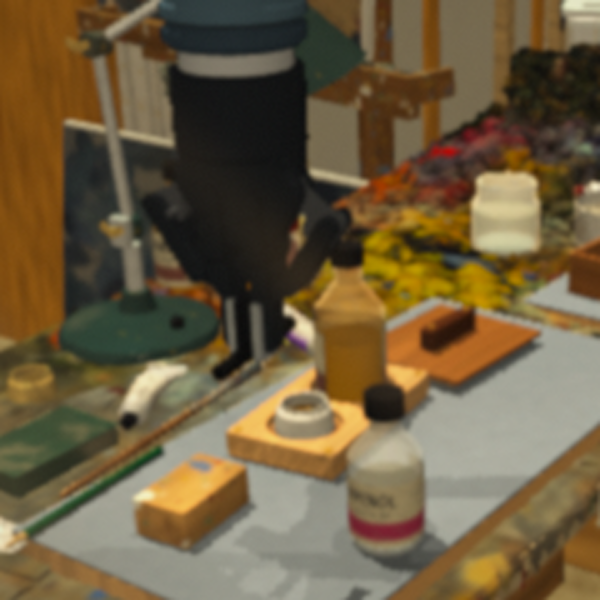

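The stick is held level, and the bottle and dipper stand in their wells. I'll carry it to the box and turn it on the way.

Call:
drive_tool:
  plan:
    - [[-0.8, -0.15, 0, 0.29], [-0.8, -0.15, 0, 0.29], [-0.8, -0.15, 0, 0.29], [-0.8, -0.15, 0, 0.29], [-0.8, -0.15, 0, 0.29], [-0.8, -0.15, 0, 0.29], [-0.8, -0.15, 0, 0.29], [-0.8, -0.15, 0, 0.29], [-0.8, -0.15, 0, 0.29], [-0.8, -0.15, 0, 0.29]]

```text
time_s: 27.77
eef_pos: [0.4957, 0.1235, 0.1623]
eef_rot: [-0.001, 0.913, 0.407, -0.002]
wrist_force: [0.8, 0.2, -0.2]
opening: 0.1
grasp_force: 61.1
```

```bash
python3 -c "
from h import *
go(526,-215.9,120,-4.9)"
```

```text
t 27.77 at [495.7 123.5 162.3] phi 48.1 F [ 0.8  0.2 -0.2] op 0.1 g 61.1 -> x y z roll [-0.5802  0.6238  0.1052] 0.2942 tilt 0.26
```

Call:
drive_tool:
  plan:
    - [[-0.575, 0.622, 0, 0.294], [-0.575, 0.622, 0, 0.294], [-0.575, 0.622, 0, 0.294], [-0.575, 0.622, 0, 0.294], [-0.575, 0.622, 0, 0.294], [-0.575, 0.622, 0, 0.294], [-0.575, 0.622, 0, 0.294], [-0.575, 0.622, 0, 0.294], [-0.575, 0.622, 0, 0.294], [-0.575, 0.622, 0.05, 0.294], [-0.575, 0.622, 0.1, 0.294], [-0.575, 0.622, 0.1, 0.294]]

```text
time_s: 28.77
eef_pos: [0.527, -0.2088, 0.119]
eef_rot: [-0.003, 0.999, -0.04, -0.004]
wrist_force: [-1.3, -0.5, -1.1]
opening: 0.098
grasp_force: 61.1
```

```bash
python3 -c "
from h import *
go(526,-215.9,50,-4.9)
p,d=snap('top','t3'); C=cloud('top',d)
# rests geometry from first top view
C0=cloud('top',np.load('pics/top0.npy')); p0=cv2.imread('pics/top0.png')
S=C0[186:236,390:452]; c=np.array([.5287,-.184]); a=np.radians(-4.9); R=np.array([[np.cos(a),-np.sin(a)],[np.sin(a),np.cos(a)]])
L=np.dstack([(S[...,:2]-c)@R,S[...,2:]])*1000
print('box inner', [ (k,np.round(np.median(L[(abs(L[...,1])<20)&(abs(L[...,0]-k)<3)][:,2]))) for k in(-40,0,40)])
for sx in(-26,26):
    q=L[(abs(L[...,0]-sx)<5)&(L[...,1]<8)]
    q=q[q[:,1].argsort()]; print(sx,[(int(y),int(z)) for _,y,z in q[::2]])
m=(L[...,2]>42)&(L[...,1]<-8)&(L[...,1]>-25); q=L[m]; print('rest x',np.histogram(q[:,0],range(-40,41,4)))
"
```

```text
t 28.77 at [ 527.  -208.8  119. ] phi -4.5 F [-1.3 -0.5 -1.1] op 0.098 g 61.1 -> x y z roll [0.0005 0.0189 0.1723] 0.002 tilt 0.57
box inner [(-40, np.float64(29.0)), (0, np.float64(29.0)), (40, np.float64(29.0))]
-26 [(-62, 25), (-62, 52), (-62, 62), (-62, 37), (-62, 53), (-61, 32), (-61, 43), (-61, 59), (-61, 54), (-61, 60), (-61, 66), (-60, 67), (-60, 68), (-58, 46), (-58, 46), (-56, 30), (-55, 26), (-55, 48), (-53, 51), (-53, 47), (-52, 26), (-50, 48), (-50, 49), (-48, 25), (-48, 48), (-47, 50), (-45, 48), (-45, 28), (-44, 45), (-43, 48), (-43, 27), (-42, 44), (-42, 46), (-41, 43), (-40, 44), (-39, 41), (-39, 42), (-37, 40), (-37, 41), (-37, 42), (-35, 41), (-34, 42), (-33, 39), (-33, 34), (-32, 40), (-30, 34), (-30, 41), (-28, 39), (-28, 40), (-27, 31), (-25, 41), (-25, 42), (-22, 42), (-22, 44), (-20, 43), (-18, 46), (-16, 30), (-16, 48), (-14, 45), (-13, 47), (-13, 43), (-11, 30), (-9, 46), (-9, 47), (-7, 28), (-7, 47), (-6, 48), (-5, 28), (-4, 30), (-4, 49), (-3, 45), (-2, 40), (-2, 34), (-2, 29), (-2, 29), (-1, 31), (0, 28), (0, 28), (0, 30), (1, 26), (2, 29), (3, 25), (4, 2
[... 379 characters left out ...]
9, 44), (-37, 42), (-37, 38), (-36, 44), (-36, 34), (-33, 40), (-33, 42), (-31, 35), (-30, 42), (-29, 33), (-28, 31), (-27, 44), (-27, 39), (-25, 32), (-23, 42), (-23, 31), (-20, 45), (-19, 47), (-17, 45), (-17, 47), (-16, 50), (-15, 47), (-14, 42), (-12, 46), (-12, 47), (-10, 45), (-10, 42), (-8, 46), (-7, 48), (-6, 46), (-4, 45), (-3, 47), (-3, 41), (-2, 42), (-2, 37), (-2, 31), (-2, 38), (-1, 27), (0, 29), (0, 31), (1, 28), (1, 30), (3, 28), (4, 30), (5, 28), (6, 29)]
rest x (array([ 0,  0,  6, 10,  2,  0,  0,  0,  0,  0,  0,  0,  0,  0,  0, 12, 12,
        1,  0,  0]), array([-40, -36, -32, -28, -24, -20, -16, -12,  -8,  -4,   0,   4,   8,
        12,  16,  20,  24,  28,  32,  36,  40]))
```

Call:
drive_tool:
  plan:
    - [[0, 0.014, 0, 0.002], [0, 0.014, 0.04, 0.002], [0, 0.014, 0.08, 0.002], [0, 0.014, 0.12, 0.002], [0, 0.014, 0.16, 0.002], [0, 0.014, 0.19, 0.002], [0, 0.014, 0.2, 0.002], [0, 0.014, 0.2, 0.002], [0, 0.014, 0.2, 0.002]]

```text
time_s: 29.57
eef_pos: [0.5299, -0.2179, 0.0455]
eef_rot: [0.0, 0.999, -0.043, 0.0]
wrist_force: [0.8, -0.2, -0.6]
opening: 0.098
grasp_force: 61.1
```

```bash
python3 -c "
from h import *
go(526,-215.9,18,-4.9)"
```

```text
t 29.57 at [ 529.9 -217.9   45.5] phi -5.0 F [ 0.8 -0.2 -0.6] op 0.098 g 61.1 -> x y z roll [-0.0102 -0.0041  0.0688] -0.0005 tilt 0.06
```

Call:
drive_tool:
  plan:
    - [[-0.01, -0.004, 0.01, 0], [-0.01, -0.004, 0.02, 0], [-0.01, -0.004, 0.03, 0], [-0.01, -0.004, 0.04, 0], [-0.01, -0.004, 0.05, 0], [-0.01, -0.004, 0.06, 0], [-0.01, -0.004, 0.067, 0], [-0.01, -0.004, 0.067, 0], [-0.01, -0.004, 0.067, 0]]

```text
time_s: 30.32
eef_pos: [0.5253, -0.2157, 0.0177]
eef_rot: [-0.0, 0.999, -0.044, -0.0]
wrist_force: [-0.7, 0.2, -0.0]
opening: 0.099
grasp_force: 61.0
```

Call:
drive_tool:
  plan:
    - [[0, 0, 0, 0], [0, 0, 0, 0], [0, 0, 0, 0], [0, 0, 0, 0], [0, 0, -0.05, 0], [0, 0, -0.15, 0], [0, 0, -0.25, 0], [0, 0, -0.3, 0], [0, 0, -0.3, 0], [0, 0, -0.3, 0]]
  jaw: 0.76

```text
time_s: 31.15
eef_pos: [0.5264, -0.2164, 0.1396]
eef_rot: [0.001, 0.999, -0.044, 0.002]
wrist_force: [-0.9, -0.3, -0.7]
opening: 0.239
grasp_force: 0.0
```

```bash
python3 -c "
from h import *
go(607.8,73.7,120,88)"
```

```text
t 31.15 at [ 526.4 -216.4  139.6] phi -5.0 F [-0.9 -0.3 -0.7] op 0.239 g 0.0 -> x y z roll [ 0.1393 -0.7402  0.0481] -0.5167 tilt 0.21
```

Call:
drive_tool:
  plan:
    - [[0.139, -0.74, 0, -0.517], [0.139, -0.74, 0, -0.517], [0.139, -0.74, 0, -0.517], [0.139, -0.74, 0, -0.517], [0.139, -0.74, 0, -0.517], [0.139, -0.74, 0, -0.517], [0.139, -0.74, 0, -0.517], [0.139, -0.74, 0, -0.517], [0.139, -0.74, 0, -0.517], [0.139, -0.74, 0, -0.517], [0.139, -0.74, 0, -0.517], [0.139, -0.74, 0, -0.517]]
  jaw: 0.4

```text
time_s: 32.15
eef_pos: [0.605, 0.0748, 0.1352]
eef_rot: [-0.001, 0.759, 0.652, -0.002]
wrist_force: [0.1, 0.0, -0.4]
opening: 0.598
grasp_force: 0.0
```

```bash
python3 -c "
from h import *
go(607.8,73.7,35,88)
p,d=snap('top','t4'); C=cloud('top',d)
c=np.array([.5287,-.184]); a=np.radians(-4.9); R=np.array([[np.cos(a),-np.sin(a)],[np.sin(a),np.cos(a)]])
L=np.dstack([(C[...,:2]-c)@R,C[...,2:]])*1000
m=(p.max(2)<75)&(abs(L[...,0])<52)&(abs(L[...,1]+32)<22)&(L[...,2]>44); P=L[m]; print('stick in box',rect(P/1000))
m=(p.min(2)>110)&(abs(L[...,0])<50)&(L[...,1]>0)&(L[...,1]<60)&(L[...,2]>36); print('eraser',rect(L[m]/1000))
print('lid',rect(seg(C,(270,145,342,210),.031,.042)))
cv2.imwrite('pics/z9.png',np.hstack([cv2.resize(p[165:265,360:480,::-1],(480,400),interpolation=2)]))"
```

```text
t 32.15 at [605.   74.8 135.2] phi 81.3 F [ 0.1  0.  -0.4] op 0.598 g 0.0 -> x y z roll [-0.0015  0.0083  0.2505] -0.0371 tilt 0.25
stick in box c=(4.1,-32.5) 96x40 longaxis_deg=1.2 z=51.2 n=203
eraser c=(-0.5,23.2) 25x22 longaxis_deg=-89.3 z=41.4 n=100
lid c=(591.7,50.5) 88x85 longaxis_deg=87.3 z=36.6 n=781
```

View pics/z9.png

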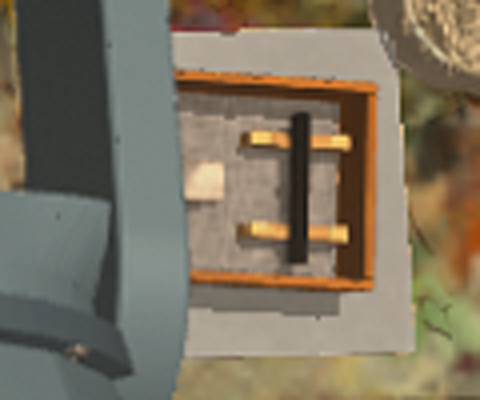

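The stick lies in both notches, at crop column 299 and centred on the two rests, with the eraser beside it. Now the lid.

Call:
drive_tool:
  plan:
    - [[-0.001, 0.006, 0.04, -0.037], [-0.001, 0.006, 0.08, -0.037], [-0.001, 0.006, 0.12, -0.037], [-0.001, 0.006, 0.16, -0.037], [-0.001, 0.006, 0.2, -0.037], [-0.001, 0.006, 0.24, -0.037], [-0.001, 0.006, 0.27, -0.037], [-0.001, 0.006, 0.28, -0.037], [-0.001, 0.006, 0.28, -0.037], [-0.001, 0.006, 0.28, -0.037]]

```text
time_s: 33.03
eef_pos: [0.6089, 0.0735, 0.0258]
eef_rot: [-0.0, 0.722, 0.692, -0.0]
wrist_force: [0.1, 0.2, -0.1]
opening: 0.598
grasp_force: 0.0
```

```bash
python3 -c "
from h import *
go(607.8,73.7,13,88)"
```

```text
t 33.03 at [608.9  73.5  25.8] phi 87.5 F [ 0.1  0.2 -0.1] op 0.598 g 0.0 -> x y z roll [ 0.0003 -0.0028  0.0319] -0.0025 tilt 0.02
```

Call:
drive_tool:
  plan:
    - [[0, -0.003, 0.01, -0.0025], [0, -0.003, 0.02, -0.0025], [0, -0.003, 0.03, -0.0025], [0, -0.003, 0.032, -0.0025], [0, -0.003, 0.032, -0.0025], [0, -0.003, 0.032, -0.0025]]

```text
time_s: 33.53
eef_pos: [0.6078, 0.0736, 0.0132]
eef_rot: [0.0, 0.719, 0.695, 0.0]
wrist_force: [-0.3, 0.4, 0.2]
opening: 0.601
grasp_force: 0.0
```

Call:
drive_tool:
  plan:
    - [[0, 0, 0, 0], [0, 0, 0, 0], [0, 0, 0, 0], [0, 0, 0, 0], [0, 0, 0, 0], [0, 0, 0, 0], [0, 0, 0, 0]]
  jaw: 1

```text
time_s: 34.12
eef_pos: [0.6082, 0.0736, 0.0135]
eef_rot: [0.0, 0.719, 0.695, 0.0]
wrist_force: [-0.9, 0.3, 3.8]
opening: 0.167
grasp_force: 61.1
```

Call:
drive_tool:
  plan:
    - [[0, 0, -0.05, 0], [0, 0, -0.1, 0], [0, 0, -0.17, 0], [0, 0, -0.24, 0], [0, 0, -0.24, 0], [0, 0, -0.24, 0], [0, 0, -0.24, 0]]

```text
time_s: 34.7
eef_pos: [0.6068, 0.0736, 0.108]
eef_rot: [-0.001, 0.719, 0.695, -0.001]
wrist_force: [-0.8, 0.7, -2.9]
opening: 0.174
grasp_force: 60.6
```

```bash
python3 -c "
from h import *
go(528.7,-184,105,85.1)
p,d=snap('side','s9'); D=cloud('side',d)
cv2.imwrite('pics/z10.png',cv2.resize(p[60:260,180:420,::-1],(720,600),interpolation=2))"
```

```text
t 34.7 at [606.8  73.6 108. ] phi 88.0 F [-0.8  0.7 -2.9] op 0.174 g 60.6 -> x y z roll [-0.6504 -0.1732  0.0077] 0.0164 tilt 0.1
```

View pics/z10.png

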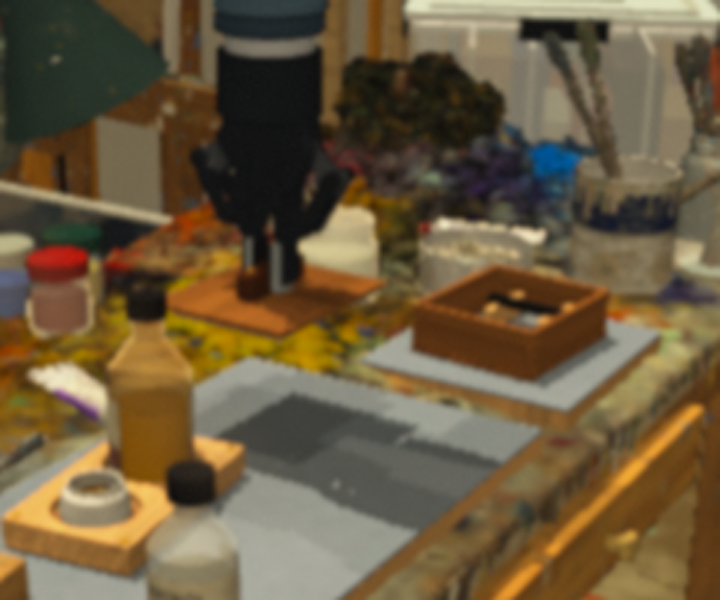

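The lid is held level, and the stick shows in the box. I'll carry it over.

Call:
drive_tool:
  plan:
    - [[-0.08, -0.02, -0.01, 0.016], [-0.16, -0.04, -0.01, 0.016], [-0.24, -0.06, -0.01, 0.016], [-0.32, -0.08, -0.01, 0.016], [-0.4, -0.1, -0.01, 0.016], [-0.48, -0.12, -0.01, 0.016], [-0.55, -0.15, -0.01, 0.016], [-0.62, -0.172, -0.01, 0.016], [-0.649, -0.172, -0.01, 0.016], [-0.649, -0.172, -0.01, 0.016], [-0.649, -0.172, -0.01, 0.016], [-0.649, -0.172, -0.01, 0.016]]

```text
time_s: 35.75
eef_pos: [0.5299, -0.1823, 0.1121]
eef_rot: [-0.001, 0.736, 0.677, -0.0]
wrist_force: [-0.2, 0.2, -1.8]
opening: 0.175
grasp_force: 60.5
```

```bash
python3 -c "
from h import *
go(528.8,-183.4,70,85.1)"
```

```text
t 35.75 at [ 529.9 -182.3  112.1] phi 85.2 F [-0.2  0.2 -1.8] op 0.175 g 60.5 -> x y z roll [-0.0032 -0.0023  0.1053] 0.0005 tilt 0.12
```

Call:
drive_tool:
  plan:
    - [[-0.002, -0.002, 0.03, 0], [-0.002, -0.002, 0.06, 0], [-0.002, -0.002, 0.09, 0], [-0.002, -0.002, 0.105, 0], [-0.002, -0.002, 0.105, 0], [-0.002, -0.002, 0.105, 0]]

```text
time_s: 36.25
eef_pos: [0.5288, -0.1837, 0.0701]
eef_rot: [-0.001, 0.736, 0.677, -0.0]
wrist_force: [0.3, -0.7, -2.0]
opening: 0.17
grasp_force: 60.5
```

```bash
python3 -c "
from h import *
go(528.8,-183.4,50,85.1)
D=cloud('side',snap('side','s10')[1])
P=seg(D,(300,110,400,190),.091-.006,.1); print('lid panel',rect(P))"
```

```text
t 36.25 at [ 528.8 -183.7   70.1] phi 85.2 F [ 0.3 -0.7 -2. ] op 0.17 g 60.5 -> x y z roll [0.0006 0.     0.0503] 0.0005 tilt 0.11
lid panel c=(527.2,-184.3) 141x119 longaxis_deg=85.2 z=94.8 n=722
```

Call:
drive_tool:
  plan:
    - [[0, 0.001, 0.007, 0], [0, 0.001, 0.014, 0], [0, 0.001, 0.021, 0], [0, 0.001, 0.028, 0], [0, 0.001, 0.034, 0], [0, 0.001, 0.04, 0], [0, 0.001, 0.044, 0], [0, 0.001, 0.048, 0], [0, 0.001, 0.05, 0], [0, 0.001, 0.051, 0], [0, 0.001, 0.051, 0]]

```text
time_s: 37.22
eef_pos: [0.5297, -0.1843, 0.0506]
eef_rot: [-0.0, 0.736, 0.677, -0.0]
wrist_force: [-0.9, -0.0, -1.1]
opening: 0.177
grasp_force: 60.5
```

Nearly down with no obstruction; go 1 mm more, release and rise.

Call:
drive_tool:
  plan:
    - [[0, 0, 0.001, 0], [0, 0, 0.002, 0], [0, 0, 0.003, 0], [0, 0, 0.003, 0]]

```text
time_s: 37.55
eef_pos: [0.5298, -0.1843, 0.0496]
eef_rot: [0.0, 0.736, 0.677, 0.0]
wrist_force: [-0.7, -1.1, -0.7]
opening: 0.171
grasp_force: 60.6
```

Call:
drive_tool:
  plan:
    - [[0, 0, 0, 0], [0, 0, 0, 0], [0, 0, 0, 0], [0, 0, 0, 0], [0, 0, -0.05, 0], [0, 0, -0.15, 0], [0, 0, -0.25, 0], [0, 0, -0.3, 0], [0, 0, -0.3, 0]]
  jaw: 0.4

```text
time_s: 38.3
eef_pos: [0.5331, -0.1862, 0.176]
eef_rot: [0.005, 0.736, 0.677, 0.002]
wrist_force: [1.7, 0.1, 0.6]
opening: 0.597
grasp_force: 0.0
```

Call:
drive_tool:
  plan:
    - [[-0.1, -0.3, 0, 0], [-0.2, -0.6, 0, 0], [-0.2, -0.6, 0, 0], [-0.2, -0.6, 0, 0], [-0.2, -0.6, 0, 0], [-0.2, -0.6, 0, 0], [-0.2, -0.6, 0, 0], [-0.2, -0.6, 0, 0]]

```text
time_s: 38.97
eef_pos: [0.2819, -0.2443, 0.169]
eef_rot: [0.0, 0.738, 0.675, -0.0]
wrist_force: [0.2, 0.4, 0.4]
opening: 0.606
grasp_force: 0.0
```

```bash
python3 -c "
from h import *
go(300,-300,170,85)
p,d=snap('top','t5'); C=cloud('top',d); q,e=snap('side','s11'); D=cloud('side',e)
print('lid',rect(seg(C,(380,170,465,245),.064,.08)), 'handle',rect(seg(C,(380,170,465,245),.088,.1)))
print('lid side',rect(seg(D,(310,130,400,190),.07,.08)))
print('dipper',rect(seg(C,(185,148,275,212),.052,.075)),'cap',rect(seg(C,(225,148,275,205),.15,.18)))
for k,r,a,b in [('sand',(132,165,178,200),.045,.065),('small',(155,222,195,260),.1,.16)]: print(k,rect(seg(C,r,a,b)))
cv2.imwrite('pics/z11.png',q[:,:,::-1])"
```

```text
t 38.97 at [ 281.9 -244.3  169. ] phi 84.9 F [0.2 0.4 0.4] op 0.606 g 0.0 -> x y z roll [-0.1347  0.0574 -0.0024] -0.0007 tilt 0.01
lid c=(529.0,-183.3) 137x116 longaxis_deg=85.2 z=72.3 n=2952 handle c=(528.4,-183.1) 69x16 longaxis_deg=85.2 z=93.7 n=246
lid side c=(529.2,-184.6) 140x119 longaxis_deg=85.7 z=74.9 n=746
dipper c=(600.7,286.6) 44x42 longaxis_deg=67.3 z=58.4 n=202 cap c=(611.8,211.0) 27x26 longaxis_deg=43.8 z=167.3 n=177
sand c=(600.4,413.7) 75x46 longaxis_deg=-83.6 z=52.8 n=680
small c=(469.1,359.3) 37x33 longaxis_deg=-10.7 z=133.9 n=284
```

View pics/z11.png

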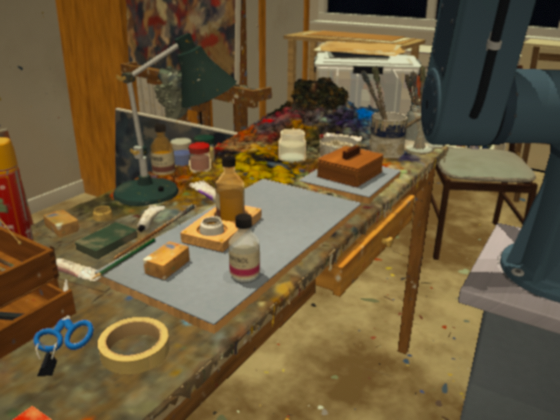

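The lid is seated on the box at (350,165), panel top at about 74 mm. The bottle (230,190) and dipper (210,226) stand in their wells, and the small bottle and sanding block are unmoved.

```bash
python3 -c "
from h import *
print(ctrl.hand_in())"
```

```text
the job is handed in; nothing more can be done
None
```

Both kits are made up and the job was handed in at about 39 s, with no verdict returned. My last camera check showed the bottle and dipper in their wells, the lid seated on the box, and the small bottle and sanding block unmoved; the stick and eraser were last seen in place just before the lid went on.

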